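# Re-pin the side guide of a carton magazine

## Robot

A 6-joint arm with a two-finger parallel gripper is mounted at the origin on the work surface. World frame = base frame: x ahead of the robot, y to its left, z up, the work surface at z = 0. Lengths are in mm, angles in degrees, forces in N, time in s.
With the tool pointing down it reaches from about 250 to 800 mm from the base axis. Payload 8.5 kg.
Tool frame: the origin (TCP) lies at the very end of the fingers, on their centre line; the grasp point (between the pads) lies 19 mm behind it; y points along the fingers, x is the direction in which the jaws open and shut, and the axes are right-handed (so a half turn about y gives the same grasp; the last joint's range is limited). The gripper opens to 85 mm and grips with 20 to 120 N. Pads are 22 mm wide; open, the fingers measure 114 mm over their backs; the gripper's body (76 mm by 85 mm) begins 54 mm behind the grasp point. The pads swing forward as they close: fully open they stand 13 mm farther back than shut.
Start: joints at [-75.745, 13.648, -0.773, 75.585, 0, 90], TCP at [129.264, -508.792, 231.276] pointing down, gripper open.
Joint ranges: [-152.45, 152.45], [-59.26, 108.67], [-65.41, 83.53], [-104.44, 129.93], [-82.83, 76.93], [-180, 180]. Speed limits (degrees/s): [127.2, 127.2, 159.86, 180, 180, 180].

## Interface

Orientations are given as [roll, pitch, yaw] about the fixed x, y, z axes, in that order (R = Rz(yaw) Ry(pitch) Rx(roll)).
In Python, from workcell import monitor, optics, ticket gives the robot as it stands.
- The arm moves only by the tool arm_command, never from a script. Its arguments are lists of equal length, an entry for each row: "grip": the closure, from -1 (fully open) to 1 (shut); "slide": the shift along the tool's x, y, z in cm, a list of three; "yaw": the turn about the tool's y in degrees. A call has exactly 10 rows; each row shifts and turns the pose as measured when the row begins, along the tool's axes as they then stand; what a row does not reach is not made up. A row lasts 1/10 s, in which the tool goes at most 50 mm and 8.59 degrees, less where a joint would pass 70% of its speed; a pose out of reach is approached as far as the arm can. A call with a gripper value outside its range is refused whole. The fingers move at their own pace and stop on an object; "newtons" is the grip in N (left out, the last holds). Time passes only in rows, so rows that do not move let the fingers close, or fill a call up. It gives the time, the measured TCP pose, the force and the opening at its end, in the units of the state.
- monitor.get_state(): the state, without advancing time (a new reading comes with each control period).
- optics.capture(name): name is "scene" or "top"; returns a dict with "image" (384x512x3 uint8, blue, green, red), "range_z" (384x512 float32, mm along the optical axis (not along the pixel's ray), 0 where there is no reading), "fx", "fy", "cx", "cy" (pixels), "extrinsics" (4x4, takes a point from world to camera coordinates). Camera axes: x right, y down, z forward; pixel columns grow to the right and rows downward; lengths in mm; the calibration is good to about 2 mm. A picture is of the moment at which its call begins.
- ticket.sign_off(): hands the job in, once; it reports no verdict.
The state is a dict: "time": time; "joint_positions": joint angles; "joint_velocities": joint speeds; "tau": joint torques, N m; "eef_pos": TCP position; "orientation": TCP orientation; "contact_force": force on the tool from outside, world axes, zero at the start; "wrist_torque": the same for the moment, N m; "finger_gap": finger opening in mm.
Only numpy, scipy, OpenCV 4.12 (cv2) and the standard library are available. Lean on these libraries where they do the work, as an engineer would, in place of code of your own. Each camera call takes 0.05 s, during which the arm holds its last target.

## Task

Bring the sliding side guide of the blue carton magazine up to the carton bundle: by its orange tab lift the perforated stay off the brass pin, move it along, and drop the hole ringed in green over the pin, so that the stay lies fully down. Feel for the pin gently, never forcing the stay down or along against it, do not shove the carton bundle or disturb other things, and let go.

Things in the scene. Friction and masses are not known exactly. Their poses are not given: they have to be found in the camera images.
- magazine: Carton magazine fixed to the bench: blue base plate 190 x 450 x 8 mm. Origin on the bench under the middle of the pin foot. In its frame (mm) the plate spans x -95..95, y -400..50; a blue end wall, top at 128, stands at y = -388. The guide travels along y; the stay lies along y over x = 0, pointing from the guide to +y, past the pin and the plate's end.
- pin_foot: Dark foot 36 x 72 mm, top 14 mm above the bench; origin and axes of the magazine. In its slot is clamped an upright brass pin, 10 mm thick, flat top 40.5 mm above the bench, a wider collar below on which the stay lies. The pin stands at x = 0 and anywhere in y = -12..+12 mm: where is not measured. It never shifts. Loading it with over 25 N is too much.
- guide (a joint): Side guide (aluminium plate 165 mm wide, top 107 mm above the bench), in m: grows as it moves to the magazine's -y, towards the bundle, which it touches at 0.101. Starts near 0. Slides with 3.5 N drag, stays where left, moves with the stay. The green hole is over the pin at 0.080 minus the pin's y (so 0.068 to 0.092), with 1.5 mm play each way.
- stay_hinge (a point): Axis (along magazine x) on which the stay turns, carried by the guide: in the magazine's frame x = 0, y = -95 mm minus the guide's value, z = 32.5 mm. Axes as the magazine's.
- stay (a joint): Lift angle in rad of the stay about its hinge: 0 = level, fully down; grows as the outer end is lifted, up to 0.9. Turns easily, falls by its weight (about 220 g). With the bar lying on the pin's top beside the green hole it reads about 0.06; to clear the pin at the start it needs up to about 0.16.
- green_hole (a point): Centre, at the underside, of the 13 mm hole ringed in green, 175 mm from the hinge. The stay is a steel bar 32 mm wide, 5 mm thick, its underside 30 mm above the bench when down (the pin reaches 10.5 mm up from there). It has a slot 13 mm wide at 71..119 mm from the hinge (the pin starts in it) and 13 mm holes at 145, 175 and 205 mm.
- tab (a point): Where to grip the orange upright tab at the stay's outer end: 245 mm from the hinge, 29.5 mm above its level; 62 mm above the bench with the stay down, the tab then spanning 43 to 85 mm. Tab 12 mm thick (across the stay), 36 mm long (along it), the bar below 12 mm wide. It is sprung: gives 6 mm up or down along its z, 2 N per mm, then is hard. Axes: x across, y along the stay outwards.
- bundle: Strapped bundle of flat brown cartons, 156 x 130 x 88 mm, 0.9 kg, loose on the magazine's base between guide and end wall, its near face at y = -234 mm in the magazine's frame. Must not be pushed. Origin: centre of its underside.
- yellow_carton: Yellow product carton 100 x 140 x 75 mm (x, y, z); bystander. Origin: centre of its underside.
- pink_carton: Pink product carton 75 x 120 x 60 mm; bystander. Origin: centre of its underside.
- blue_carton: Light blue product carton 90 x 60 x 110 mm; bystander. Origin: centre of its underside.
- tape_roll: Brown tape roll lying flat, 100 mm across, 48 mm high; bystander. Origin: centre of its underside.
- scanner: Hand scanner standing on its foot, about 100 x 75 x 140 mm, black and grey; bystander. Origin: centre of its underside.

How it is judged:
By the outcome, as a careful person would: the job done as asked, in the order asked, and still so for the second after the job is handed in, with the robot touching nothing.
It also fails if it takes over 58 s, if anything falls off the work surface, if the arm or the gripper's body presses on something with over 40 N, if the wrist force passes 120 N, or if a joint passes its speed limit or range.

## Working session

There is one attempt and no reset: what is moved stays moved. The work goes in short steps, Python scripts to look and compute and a tool call to move; the robot and the scene stay as the last step left them, time stands still between calls to the robot, and variables do not carry over. Pictures are saved under pics/ and viewed, and the job is handed in when it is done.

Besides the shell and the picture viewer there is one more tool, called as name(argument=value, ...) on one line, values as JSON. arm_command: Moves the arm, as the interface text tells. Its arguments: {"type":"object","properties":{"grip":{"type":"array","items":{"type":"number"}},"slide":{"type":"array","items":{"type":"array","items":{"type":"number"}}},"yaw":{"type":"array","items":{"type":"number"}},"newtons":{"type":"number"}},"required":["grip","slide","yaw"]}

```bash
mkdir -p pics; ls
python3 - <<'E'
from workcell import monitor, optics
import cv2,numpy as np,pickle
print(monitor.get_state())
for n in("scene","top"):
    c=optics.capture(n); pickle.dump(c,open(f"{n}0.pkl","wb"))
    cv2.imwrite(f"pics/{n}0.png",cv2.resize(c["image"],(800,600),interpolation=cv2.INTER_CUBIC))
    print(n,c["fx"],c["fy"],c["cx"],c["cy"],np.round(c["extrinsics"],3).tolist())
E
```

```text
pics
{'time': 0.0, 'joint_positions': array([-7.57447601e+01,  1.36820654e+01, -8.15129728e-01,  7.55843592e+01,
        4.50167995e-04,  8.99999876e+01]), 'joint_velocities': array([-0.04780688,  0.0915079 ,  0.08233343,  0.0214695 , -0.00970971,
       -0.00231548]), 'tau': array([ 3.09916504e-03, -5.38777256e+01,  3.46436369e+01,  1.82641443e-02,
        3.14863399e-06,  2.46824317e-05]), 'eef_pos': array([ 129.18104856, -508.44689838,  230.67979332]), 'orientation': array([-8.99995498e+01,  8.15543020e-02, -7.57447477e+01]), 'contact_force': array([0.03842273, 0.70525704, 0.79549836]), 'wrist_torque': array([ 0.00186808, -0.04454443, -0.04168641]), 'finger_gap': 85.50653785850982}
scene 493.9890514185832 493.9890514185832 249.02159940722603 194.278560513527 [[0.416, 0.909, -0.021, -167.074], [0.622, -0.301, -0.723, -308.773], [-0.664, 0.287, -0.691, 1980.777], [0.0, 0.0, 0.0, 1.0]]
top 460.8998809052008 460.8998809052008 247.86867477010162 186.25714360058507 [[-0.027, -1.0, -0.001, -18.335], [-0.993, 0.027, -0.113, 554.129], [0.113, -0.002, -0.994, 1573.376], [0.0, 0.0, 0.0, 1.0]]
```

View pics/scene0.png

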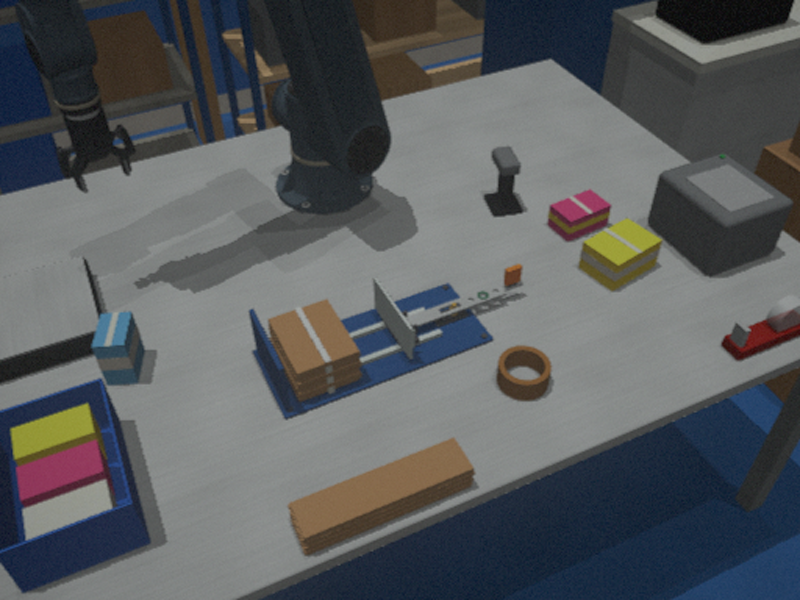

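View pics/top0.png

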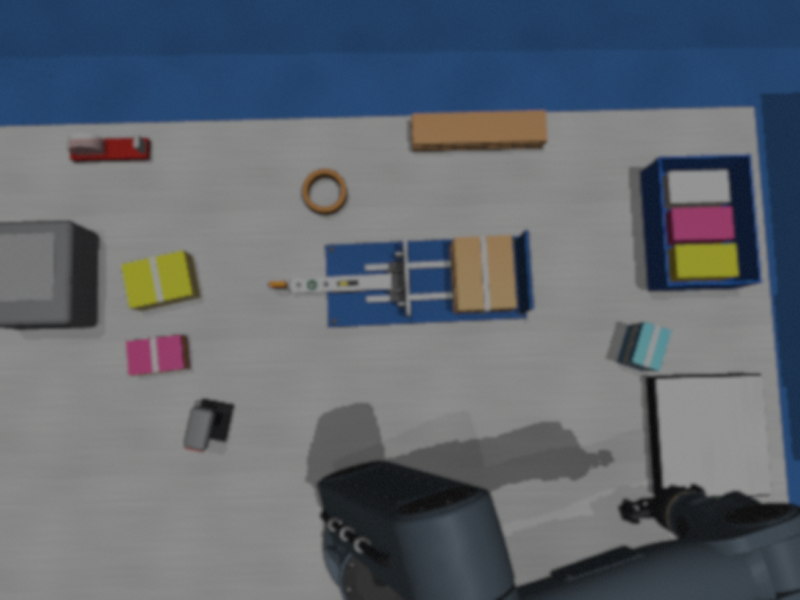

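The scene view shows the blue magazine mid-bench, with the orange tab at about (513,274) of 800 and the tape roll to its right. In the top view the stay runs from the guide (405,280) left to the tab (278,285), with the green ring at (312,285).

```bash
cat > h.py <<'E'
import numpy as np,cv2,pickle
def proj(c,P):
    E=c["extrinsics"];q=np.atleast_2d(P)@E[:3,:3].T+E[:3,3]
    return np.c_[q[:,0]/q[:,2]*c["fx"]+c["cx"],q[:,1]/q[:,2]*c["fy"]+c["cy"]]
def atz(c,uv,z):
    E=c["extrinsics"];R=E[:3,:3];o=-R.T@E[:3,3]
    uv=np.atleast_2d(uv).astype(float);d=np.c_[(uv[:,0]-c["cx"])/c["fx"],(uv[:,1]-c["cy"])/c["fy"],np.ones(len(uv))]@R
    return o+d*((z-o[2])/d[:,2])[:,None]
def dep(c,uv):
    E=c["extrinsics"];uv=np.atleast_2d(uv);z=c["range_z"][uv[:,1].astype(int),uv[:,0].astype(int)].astype(float)
    p=np.c_[(uv[:,0]-c["cx"])/c["fx"]*z,(uv[:,1]-c["cy"])/c["fy"]*z,z]
    return (p-E[:3,3])@E[:3,:3]
def crop(c,x0,y0,w,h,s,fn):
    cv2.imwrite(fn,cv2.resize(c["image"][y0:y0+h,x0:x0+w],None,fx=s,fy=s,interpolation=cv2.INTER_CUBIC))
E
python3 - <<'E'
from h import *
t=pickle.load(open("top0.pkl","rb"));s=pickle.load(open("scene0.pkl","rb"))
crop(t,165,140,180,75,4.4,"pics/tc.png"); crop(s,150,155,200,115,4,"pics/sc.png")
for n,c in(("t",t),("s",s)):
    h=cv2.cvtColor(c["image"],cv2.COLOR_BGR2HSV)
    m=((h[...,0]>4)&(h[...,0]<18)&(h[...,1]>170)&(h[...,2]>120)).astype(np.uint8)
    k,l,st,ce=cv2.connectedComponentsWithStats(m)
    for i in range(1,k):
        if st[i,4]>8:
            ys,xs=np.where(l==i);print(n,st[i],ce[i],np.round(np.median(dep(c,np.c_[xs,ys]),0),1))
    m=((h[...,0]>100)&(h[...,0]<125)&(h[...,1]>150)).astype(np.uint8)
    k,l,st,ce=cv2.connectedComponentsWithStats(m)
E
```

```text
s [327 170   6   3  13] [329.46153846 170.92307692] [574.2 212.8  84.4]
```

View pics/tc.png

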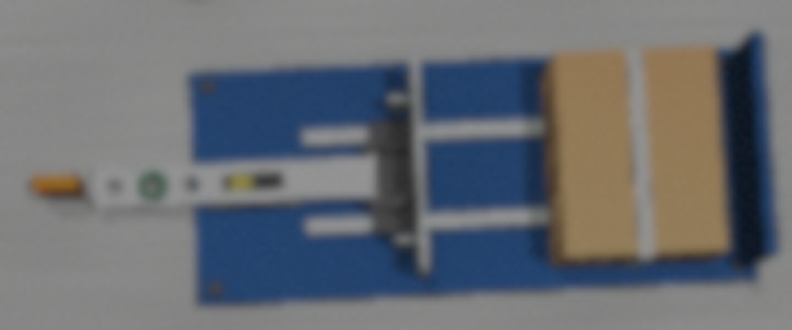

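View pics/sc.png

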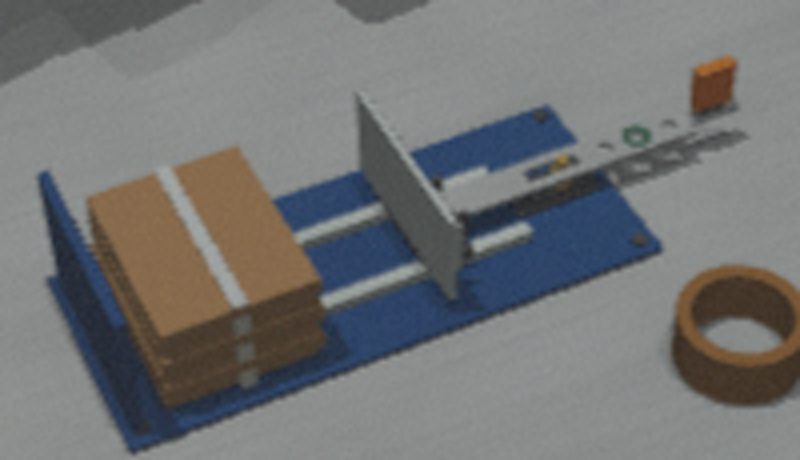

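Top crop: plate corners at (190,74), (199,304) and (757,278), tab top at (30–80,185), green ring (152,185), pin about (240,182) inside the slot. Scene crop: plate corners at (552,106), (660,246) and (133,450), tab at (692–736,57–110), ring (637,135), pin (562,160).

Run:
```python
from h import *
from scipy.optimize import least_squares
t=pickle.load(open("top0.pkl","rb"));s=pickle.load(open("scene0.pkl","rb"))
T=lambda u,v:(165+(u+.5)/4.4-.5,140+(v+.5)/4.4-.5)
S=lambda u,v:(150+(u+.5)/4-.5,155+(v+.5)/4-.5)
for nm,z,a,b in[("c1",8,T(190,74),S(660,246)),("c2",8,T(199,304),S(552,106)),("c3",8,T(757,278),None),("c4",8,None,S(133,448)),
  ("ring",35,T(152,185),S(637,135)),("tabtop",85,T(56,185),S(714,64)),("pin",40.5,T(240,182),S(562,158))]:
    print(nm,[np.round(atz(c,p,z)[0,:2],1) if p else None for c,p in((t,a),(s,b))])
```

```text
c1 [array([666.8, 106.4]), array([668.5, 106.5])]
c2 [array([480.4, 102.4]), array([485.4, 106.7])]
c3 [array([ 489.1, -344. ]), None]
c4 [None, array([ 679. , -336.8])]
ring [array([573.7, 135.7]), array([573. , 137.9])]
tabtop [array([569.3, 204. ]), array([572. , 206.3])]
pin [array([573.5,  65.8]), array([575.4,  67.2])]
```

Run:
```python
from h import *
t=pickle.load(open("top0.pkl","rb"));s=pickle.load(open("scene0.pkl","rb"))
crop(t,190,168,50,26,15,"pics/tc2.png"); crop(s,270,165,70,45,11,"pics/sc2.png")
d=np.array([2.2,3.6])
y=-75.7
for i in range(20):
    a=np.radians(y);print(i,round(y,1),np.round([d[0]*np.cos(a)+d[1]*np.sin(a),-d[0]*np.sin(a)+d[1]*np.cos(a)],1));y=min(1.2,y+7.7)
```

```text
0 -75.7 [-2.9  3. ]
1 -68.0 [-2.5  3.4]
2 -60.3 [-2.   3.7]
3 -52.6 [-1.5  3.9]
4 -44.9 [-1.   4.1]
5 -37.2 [-0.4  4.2]
6 -29.5 [0.1 4.2]
7 -21.8 [0.7 4.2]
8 -14.1 [1.3 4. ]
9 -6.4 [1.8 3.8]
10 1.2 [2.3 3.6]
11 1.2 [2.3 3.6]
12 1.2 [2.3 3.6]
13 1.2 [2.3 3.6]
14 1.2 [2.3 3.6]
15 1.2 [2.3 3.6]
16 1.2 [2.3 3.6]
17 1.2 [2.3 3.6]
18 1.2 [2.3 3.6]
19 1.2 [2.3 3.6]
```

View pics/tc2.png

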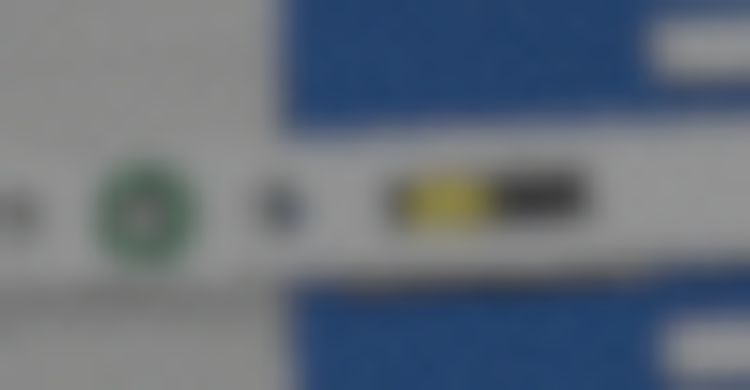

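View pics/sc2.png

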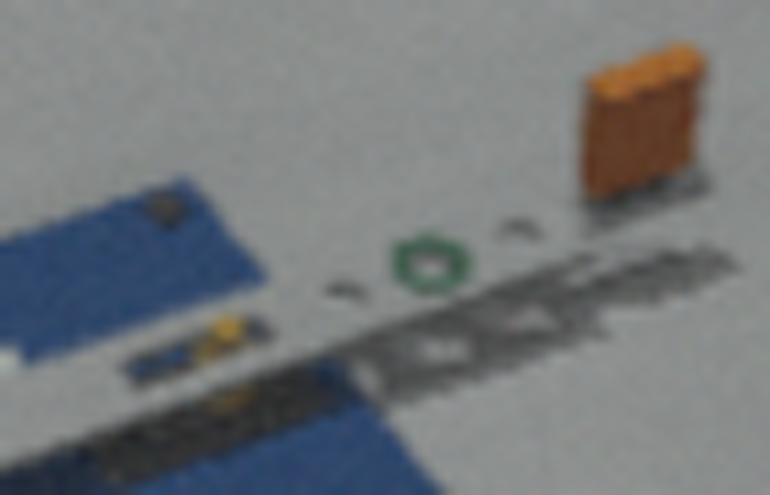

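Top crop: ring centre (145,212), slot u 385–588, pin top about (450,203). Scene crop: ring (431,264), pin top (229,328). Both put the pin at about y = +9, so the guide has to travel about 71 mm. I'll approach the tab now.

arm_command(grip=[-1,-1,-1,-1,-1,-1,-1,-1,-1,-1], slide=[[-2.9,0,3.0],[-2.5,0,3.4],[-2.0,0,3.7],[-1.5,0,3.9],[-1.0,0,4.1],[-0.4,0,4.2],[0.1,0,4.2],[0.7,0,4.2],[1.3,0,4.0],[1.8,0,3.8]], yaw=[-7.7,-7.7,-7.7,-7.7,-7.7,-7.7,-7.7,-7.7,-7.7,-7.7], newtons=25)

```text
time: 1.1
eef_pos: [346.3, -136.0, 228.1]
orientation: [-89.8, 0.1, 3.7]
contact_force: [0.8, -0.7, -0.1]
finger_gap: 85.3
```

arm_command(grip=[-1,-1,-1,-1,-1,-1,-1,-1,-1,-1], slide=[[2.5,0,3.2],[2.4,0.5,3.3],[2.3,0.5,3.4],[2.3,0.5,3.4],[2.3,0.5,3.4],[2.3,0.5,3.4],[2.3,0.5,3.4],[2.3,0.5,3.4],[2.3,0.5,3.4],[2.3,0.5,3.4]], yaw=[2.5,0,0,0,0,0,0,0,0,0])

```text
time: 2.1
eef_pos: [574.0, 225.8, 181.0]
orientation: [-89.9, 0.1, 1.6]
contact_force: [0.2, -1.0, 0.3]
finger_gap: 85.4
```

Run:
```python
from h import *
from workcell import monitor, optics
s=monitor.get_state();print(s["eef_pos"],s["orientation"],s["contact_force"],s["joint_positions"])
c=optics.capture("scene");crop(c,250,60,150,150,4,"pics/s1.png")
c=optics.capture("top");crop(c,110,120,150,110,5,"pics/t1.png")
```

```text
[574.04630244 225.80348099 180.9560432 ] [-89.87870367   0.1339594    1.5907224 ] [ 0.19884198 -1.00574323  0.30477757] [ 21.39306856  23.84103915   6.81538442  73.05929088   0.15950597
 109.80236972]
```

View pics/s1.png

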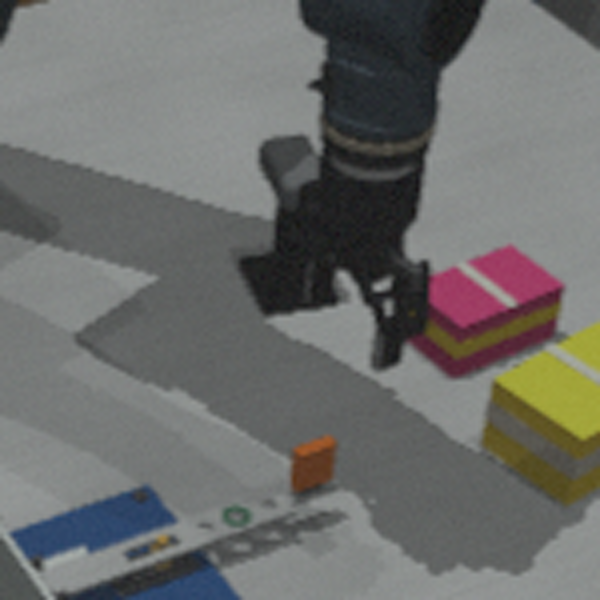

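View pics/t1.png

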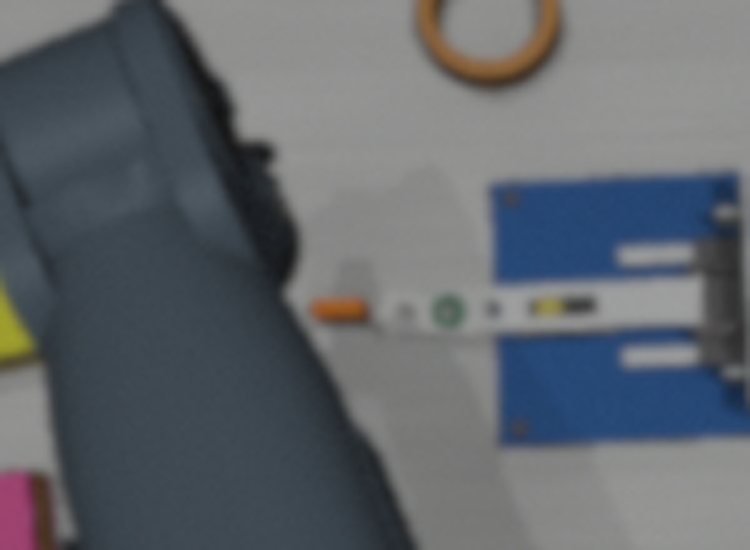

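Scene view: the gripper is open and hangs high beyond the orange tab (312,465 in the crop). In the top view the tab is at (339,310), unmoved. Next I shift over it and begin descending.

arm_command(grip=[-1,-1,-1,-1,-1,-1,-1,-1,-1,-1], slide=[[-0.1,0,-0.7],[-0.1,0,-0.7],[-0.1,0,-0.6],[0,1.5,0],[0,1.5,0],[0,1.5,0],[0,0.5,0],[0,0,0],[0,0,0],[0,0,0]], yaw=[0.3,0,0,0,0,0,0,0,0,0])

```text
time: 3.2
eef_pos: [570.2, 197.8, 131.7]
orientation: [-89.9, 0.0, 1.0]
contact_force: [-0.6, 0.5, -0.1]
finger_gap: 85.5
```

Run:
```python
from h import *
from workcell import monitor, optics
s=monitor.get_state();print(s["eef_pos"],s["orientation"],s["contact_force"])
c=optics.capture("scene");crop(c,270,100,110,100,6,"pics/s2.png");pickle.dump(c,open("s2.pkl","wb"))
print((proj(c,[s["eef_pos"],s["eef_pos"]+[43,0,13],s["eef_pos"]+[-43,0,13]])-[270,100])*6)
```

```text
[570.19311241 197.77878376 131.66209601] [-8.98698135e+01  4.46510281e-02  9.91455668e-01] [-0.57054474  0.47302035 -0.07750766]
[[340.91793574 359.76975648]
 [386.43402349 388.30327222]
 [301.28477989 294.84825154]]
```

View pics/s2.png

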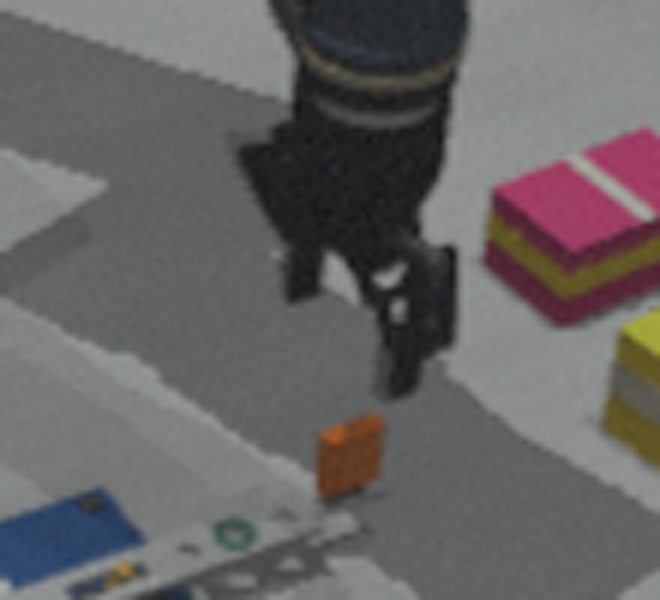

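The fingertips sit at about (302,295) and (395,390), matching the projection. The tab is at (350,455) below. The TCP is 8 mm short in y, so I correct that and descend.

arm_command(grip=[-1,-1,-1,-1,-1,-1,-1,-1,-1,-1], slide=[[0.1,0.5,0.5],[0,1.5,0.2],[0,2.0,0],[0,2.0,0],[0,1.5,0],[0,0.8,0],[0,0,0],[0,0,0],[0,0,0],[0,0,0]], yaw=[0,0,0,0,0,0,0,0,0,0])

```text
time: 4.25
eef_pos: [574.5, 209.6, 48.8]
orientation: [-89.7, -0.4, 1.1]
contact_force: [0.4, -0.6, -0.2]
finger_gap: 85.3
```

Run:
```python
from h import *
from workcell import monitor, optics
s=monitor.get_state();print(s["eef_pos"],s["orientation"],s["contact_force"])
c=optics.capture("scene");crop(c,270,120,100,90,7,"pics/s3.png")
```

```text
[574.52161394 209.57254791  48.8382315 ] [-89.69047268  -0.39072013   1.1156495 ] [ 0.44617781 -0.57062431 -0.20127323]
```

View pics/s3.png

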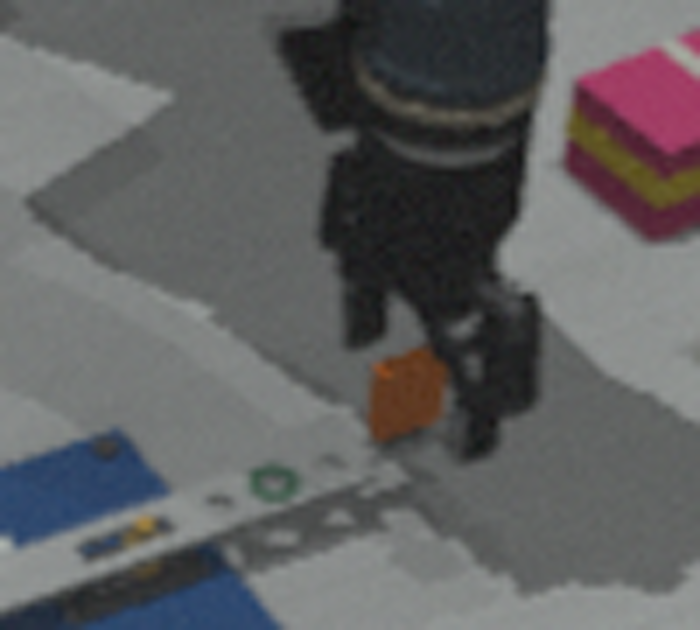

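The tab (408,395) stands between the two fingers, a little toward the inner side along y. A small correction, then check before closing.

arm_command(grip=[-1,-1,-1,-1,-1,-1,-1,-1,-1,-1], slide=[[-0.2,0.3,-0.2],[-0.1,0.2,-0.2],[0,0.1,0],[0,0,0],[0,0,0],[0,0,0],[0,0,0],[0,0,0],[0,0,0],[0,0,0]], yaw=[0,0,0,0,0,0,0,0,0,0])

```text
time: 5.3
eef_pos: [572.0, 205.2, 43.4]
orientation: [-89.7, -0.5, 1.1]
contact_force: [0.6, -1.0, 0.0]
finger_gap: 85.7
```

Position is as planned; close slowly.

arm_command(grip=[-0.5,0,0.4,0.6,0.7,0.8,0.9,1,1,1], slide=[[0,0,0],[0,0,0],[0,0,0],[0,0,0],[0,0,0],[0,0,0],[0,0,0],[0,0,0],[0,0,0],[0,0,0]], yaw=[0,0,0,0,0,0,0,0,0,0], newtons=30)

```text
time: 6.3
eef_pos: [570.7, 205.2, 43.1]
orientation: [-89.7, -0.4, 1.1]
contact_force: [-1.2, 0.3, 0.5]
finger_gap: 11.8
```

Run:
```python
from h import *
from workcell import monitor, optics
s=monitor.get_state();print(s["eef_pos"],s["orientation"],s["contact_force"],s["wrist_torque"],s["finger_gap"])
c=optics.capture("scene");crop(c,240,120,120,95,6,"pics/s4.png")
```

```text
[570.71620979 205.22218901  43.1276372 ] [-89.65412301  -0.35368318   1.12088223] [-1.22066096  0.31128528  0.52212871] [0.02982895 0.52040388 0.02407674] 11.768280169920212
```

View pics/s4.png

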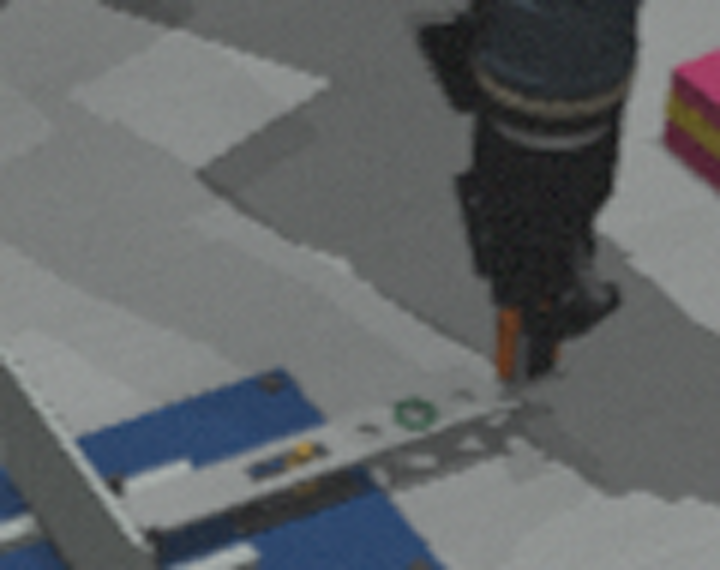

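The fingers hold the tab (gap 11.8 mm) and the side force is small. Now I lift along the hinge's arc.

arm_command(grip=[1,1,1,1,1,1,1,1,1,1], slide=[[0,-0.4,-0.05],[0,-0.5,-0.07],[0,-0.5,-0.08],[0,-0.5,-0.1],[0,-0.5,-0.1],[0,-0.3,-0.1],[0,0,0],[0,0,0],[0,0,0],[0,0,0]], yaw=[0,0,0,0,0,0,0,0,0,0])

```text
time: 7.35
eef_pos: [570.7, 199.8, 72.1]
orientation: [-89.6, -0.3, 1.1]
contact_force: [0.0, 0.2, -1.8]
finger_gap: 11.8
```

Run:
```python
from h import *
from workcell import monitor, optics
s=monitor.get_state();print(s["eef_pos"],s["orientation"],s["contact_force"],s["wrist_torque"],s["finger_gap"])
c=optics.capture("scene");crop(c,240,120,120,95,6,"pics/s5.png")
```

```text
[570.7188029  199.80271971  72.06540624] [-89.58625945  -0.33514264   1.10386694] [ 0.04332619  0.24638988 -1.80345102] [0.41238122 0.30070718 0.05073903] 11.755803303754655
```

View pics/s5.png

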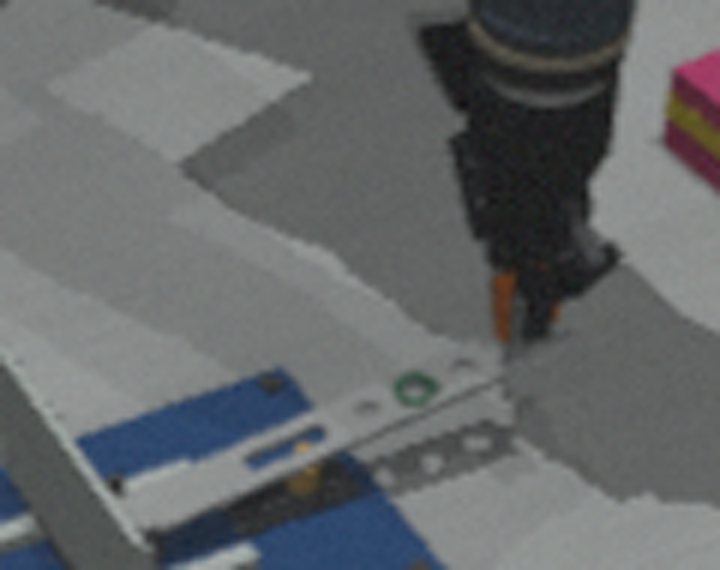

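Lifted to about 0.12 rad and following the arc; it takes 1.8 N, and the pin stands visible below the slot (300,470). I lift on to about 0.2 rad before moving along.

arm_command(grip=[1,1,1,1,1,1,1,1,1,1], slide=[[0,-0.4,-0.1],[0,-0.5,-0.14],[0,-0.5,-0.14],[0,-0.3,-0.1],[0,0,0],[0,0,0],[0,0,-0.3],[0,0,-0.6],[0,0,-0.8],[0,0,-0.8]], yaw=[0,0,0,0,0,0,0,0,0,0])

```text
time: 8.4
eef_pos: [571.3, 170.3, 90.7]
orientation: [-89.4, -0.4, 1.2]
contact_force: [0.3, 5.2, -0.8]
finger_gap: 11.5
```

arm_command(grip=[1,1,1,1,1,1,1,1,1,1], slide=[[0,0,-0.8],[0,0,-0.8],[0,0,-0.8],[0,0,-0.7],[0,0,-0.3],[0,0,-0.1],[0,0,0],[0,0,0],[0,0,0],[0,0,0]], yaw=[0,0,0,0,0,0,0,0,0,0])

```text
time: 9.4
eef_pos: [572.1, 130.1, 90.3]
orientation: [-89.5, -0.4, 1.1]
contact_force: [-0.1, 1.8, -1.2]
finger_gap: 11.6
```

Run:
```python
from h import *
from workcell import monitor, optics
s=monitor.get_state();print(s["eef_pos"],s["orientation"],s["contact_force"],s["wrist_torque"],s["finger_gap"])
c=optics.capture("scene");pickle.dump(c,open("s6.pkl","wb"));crop(c,215,120,120,95,6.5,"pics/s6.png")
c=optics.capture("top");pickle.dump(c,open("t6.pkl","wb"));crop(c,180,150,80,60,9,"pics/t6.png")
```

```text
[572.0924183  130.07636166  90.33360196] [-89.4787755   -0.36403671   1.13648195] [-0.10084757  1.7668063  -1.20440281] [0.50532762 0.39152114 0.00957565] 11.60974893678861
```

View pics/s6.png

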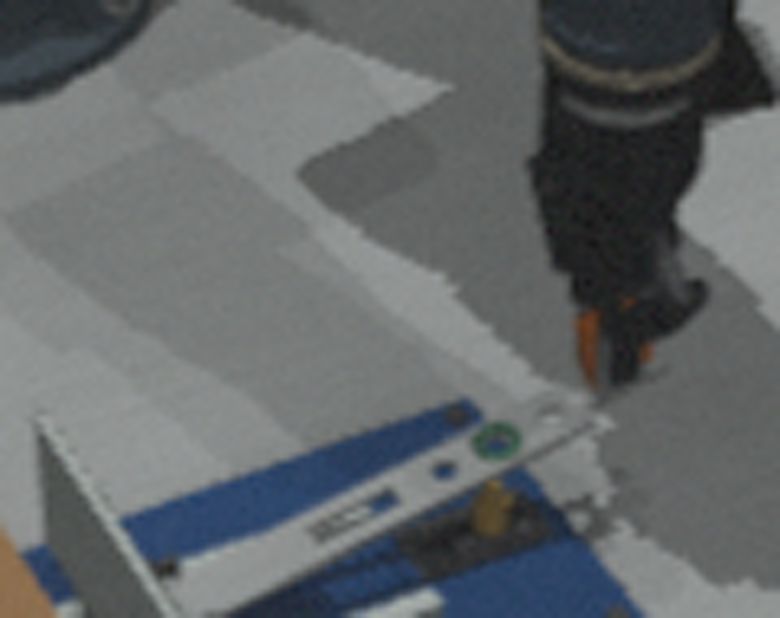

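View pics/t6.png

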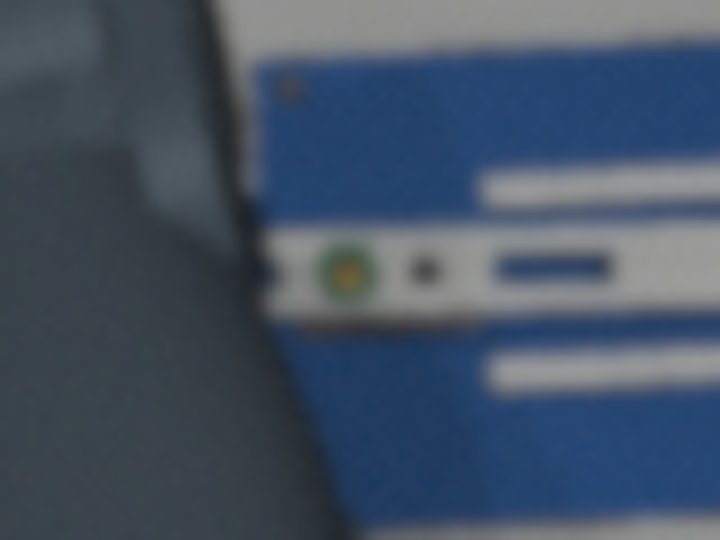

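Scene view: the bar is raised over the pin (top at (492,487)), with the green ring above at (497,440). The top view shows the pin brass through the green ring (347,272), so alignment is close.

Run:
```python
from h import *
t=pickle.load(open("t6.pkl","rb"));s=pickle.load(open("s6.pkl","rb"));t0=pickle.load(open("top0.pkl","rb"));s0=pickle.load(open("scene0.pkl","rb"))
C=lambda x0,y0,k,u,v:(x0+(u+.5)/k-.5,y0+(v+.5)/k-.5)
th=np.arctan2(0,1)
print("pin s6",atz(s,C(215,120,6.5,492,487),40.5))
print("pin s0",atz(s0,C(270,165,11,229,328),40.5)," t0",atz(t0,C(190,168,15,451,203),40.5))
print("ring s0",atz(s0,C(270,165,11,431,264),35)," t0",atz(t0,C(190,168,15,145,212),35))
zr=32.5+175*np.sin(.195)+2.5*np.cos(.195)
print("ring6 s",atz(s,C(215,120,6.5,497,440),zr)," t",atz(t,C(180,150,9,347,272),zr), "shift to down", 175*(1-np.cos(.195))+2.5*np.sin(.195))
print("pin t6 thru",atz(t,C(180,150,9,349,274),40.5))
crop(s,280,180,30,30,24,"pics/s6b.png");crop(t,205,170,25,22,28,"pics/t6b.png")
```

```text
pin s6 [[577.10384133  66.7787704   40.5       ]]
pin s0 [[576.67527128  67.34995046  40.5       ]]  t0 [[573.15991162  64.25705892  40.5       ]]
ring s0 [[573.48376262 137.11221578  35.        ]]  t0 [[573.67223634 135.57087899  35.        ]]
ring6 s [[574.50443566  69.76100221  68.86176279]]  t [[574.11214898  67.5553196   68.86176279]] shift to down 3.8010741662300402
pin t6 thru [[577.00592351  68.57431542  40.5       ]]
```

View pics/s6b.png

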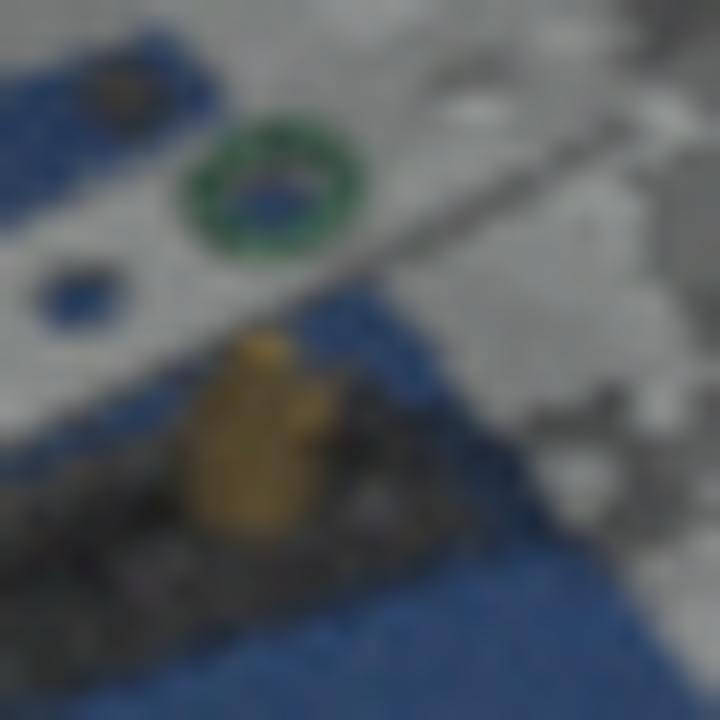

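View pics/t6b.png

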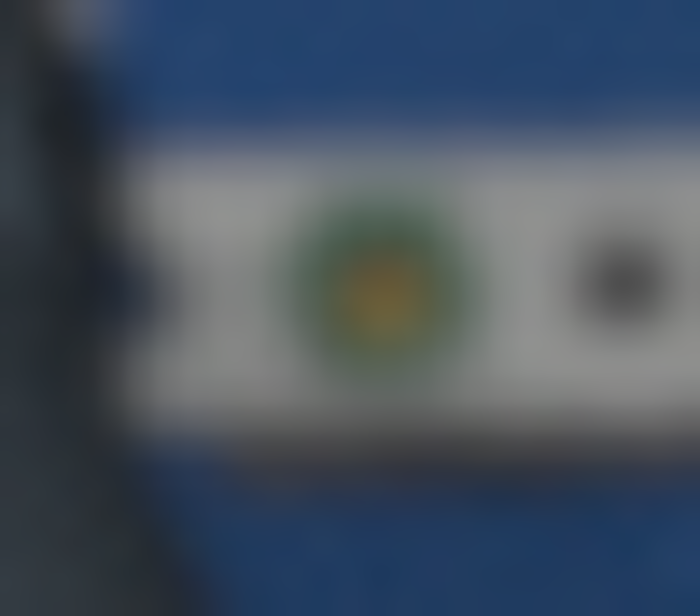

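Initial pictures give ring-to-pin travel of 69.8 and 71.3 mm, so about 70.5. Arm travel and the ring put the guide at about 64.3 now. I go 6 mm further and lower along the arc to about 0.08 rad, still above the pin.

arm_command(grip=[1,1,1,1,1,1,1,1,1,1], slide=[[0,0,-0.3],[0,0,-0.3],[0,0,0],[0,0.4,0.13],[0,0.5,0.15],[0,0.5,0.14],[0,0.5,0.13],[0,0.4,0.11],[0,0.2,0.05],[0,0,0]], yaw=[0,0,0,0,0,0,0,0,0,0])

```text
time: 10.5
eef_pos: [572.1, 131.3, 63.1]
orientation: [-89.6, -0.4, 1.2]
contact_force: [-1.3, 2.6, 1.5]
finger_gap: 11.4
```

```bash
cat > st.py <<'E'
from h import *
from workcell import monitor, optics
import sys
s=monitor.get_state();print(s["eef_pos"].round(2),s["contact_force"].round(2),s["wrist_torque"].round(2),s["finger_gap"])
z=s["eef_pos"][2]-43.1
th=np.arcsin((z+29.5)/np.hypot(245,29.5))-np.arctan2(29.5,245)
print("theta",th,"guide",205.2-s["eef_pos"][1]-245*(1-np.cos(th))-29.5*np.sin(th))
E
python3 st.py
```

```text
[572.14 131.34  63.06] [-1.35  2.6   1.51] [-0.05  0.54 -0.  ] 11.372473164342255
theta 0.08197865732821388 guide 70.61730411706664
```

Run:
```python
from h import *
from workcell import optics
c=optics.capture("scene");pickle.dump(c,open("s7.pkl","wb"));crop(c,275,175,45,40,16,"pics/s7.png")
c=optics.capture("top");pickle.dump(c,open("t7.pkl","wb"));crop(c,205,170,25,22,28,"pics/t7.png")
```

```text
(no output)
```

View pics/s7.png

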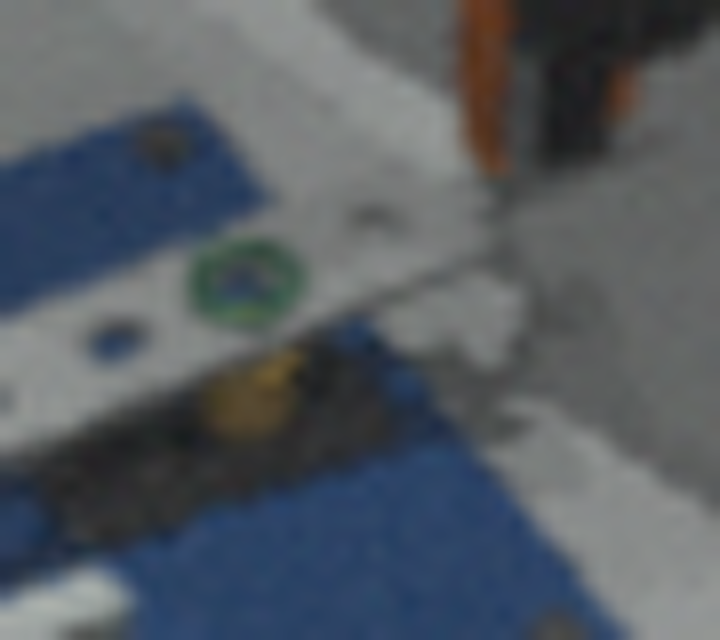

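View pics/t7.png

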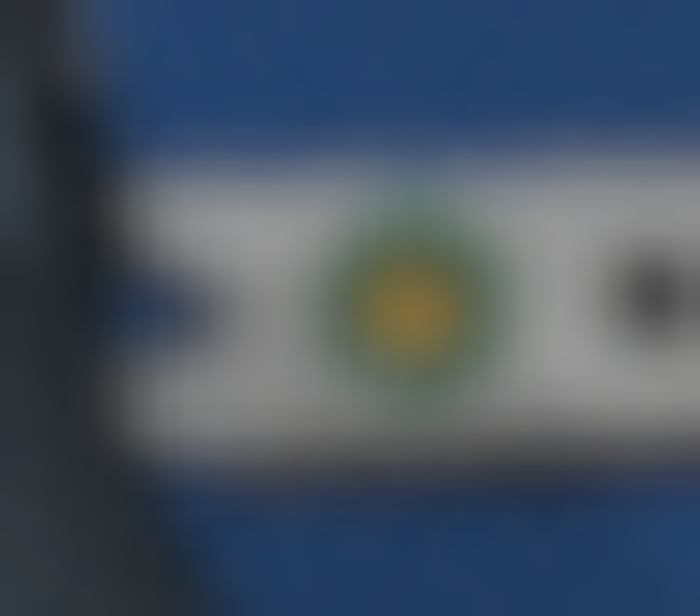

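The top crop shows the pin brass centred in the green ring ((410,308) against (412,303)). I lower gently past the pin-top height and feel for it.

arm_command(grip=[1,1,1,1,1,1,1,1,1,1], slide=[[0,0.15,0.03],[0,0.15,0.03],[0,0.15,0.03],[0,0.15,0.02],[0,0,0],[0,0,0],[0,0,0],[0,0,0],[0,0,0],[0,0,0]], yaw=[0,0,0,0,0,0,0,0,0,0])

```text
time: 11.6
eef_pos: [572.1, 132.5, 57.4]
orientation: [-89.5, -0.4, 1.1]
contact_force: [-0.0, 3.0, 1.3]
finger_gap: 11.7
```

```bash
python3 st.py
```

```text
[572.1  132.5   57.39] [-0.02  3.01  1.31] [ 0.04  0.52 -0.03] 11.716883060964978
theta 0.05858635373675519 guide 70.54815423100919
```

arm_command(grip=[1,1,1,1,1,1,1,1,1,1], slide=[[0,0.1,0.01],[0,0.1,0.01],[0,0.1,0.01],[0,0,0],[0,0,0],[0,0,0],[0,0,0],[0,0,0],[0,0,0],[0,0,0]], yaw=[0,0,0,0,0,0,0,0,0,0])

```text
time: 12.6
eef_pos: [572.1, 133.0, 54.2]
orientation: [-89.5, -0.4, 1.2]
contact_force: [-0.6, 2.8, 1.7]
finger_gap: 11.8
```

```bash
python3 st.py
```

```text
[572.1 133.   54.2] [-0.56  2.76  1.73] [ 0.08  0.55 -0.03] 11.790085902545108
theta 0.045463966841439996 guide 70.60743379467893
```

arm_command(grip=[1,1,1,1,1,1,1,1,1,1], slide=[[0,0.1,0.02],[0,0.1,0.01],[0,0.1,0.01],[0,0,0],[0,0,0],[0,0,0],[0,0,0],[0,0,0],[0,0,0],[0,0,0]], yaw=[0,0,0,0,0,0,0,0,0,0])

```text
time: 13.6
eef_pos: [572.1, 133.5, 51.0]
orientation: [-89.5, -0.4, 1.2]
contact_force: [-0.9, 2.3, 0.7]
finger_gap: 11.5
```

```bash
python3 st.py
```

```text
[572.12 133.49  50.96] [-0.9   2.34  0.74] [-0.01  0.62  0.01] 11.54880383686242
theta 0.032143381151827355 guide 70.63130008364405
```

The force has not risen at 0.032 rad, so the hole is going over the pin. I continue to about 1 mm above fully down.

arm_command(grip=[1,1,1,1,1,1,1,1,1,1], slide=[[0,0.1,0.02],[0,0.1,0.01],[0,0.1,0.02],[0,0.1,0.01],[0,0,0],[0,0.1,0.01],[0,0,0],[0,0,0],[0,0,0],[0,0,0]], yaw=[0,0,0,0,0,0,0,0,0,0])

```text
time: 14.6
eef_pos: [572.1, 134.3, 45.3]
orientation: [-89.5, -0.4, 1.2]
contact_force: [-0.3, 2.8, 0.4]
finger_gap: 11.5
```

```bash
python3 st.py
python3 - <<'E'
from h import *
from workcell import optics
c=optics.capture("scene");crop(c,265,165,55,50,12,"pics/s8.png")
c=optics.capture("top");crop(c,205,170,25,22,28,"pics/t8.png")
E
```

```text
[572.07 134.3   45.32] [-0.34  2.84  0.4 ] [ 0.15  0.53 -0.  ] 11.472690876884618
theta 0.009058935250671252 guide 70.6209738628243
```

View pics/s8.png

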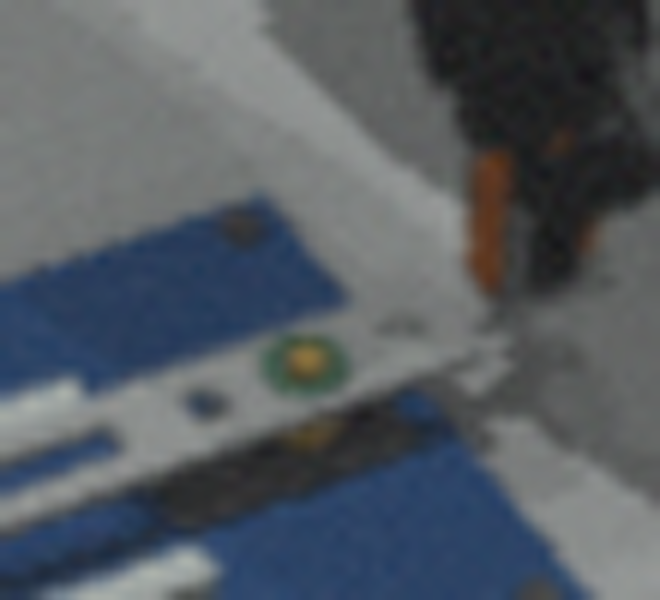

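View pics/t8.png

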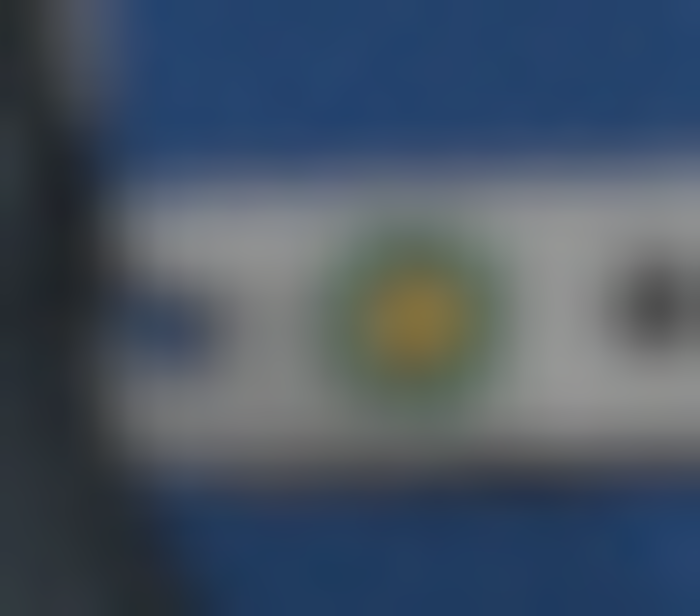

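Both views show the brass pin through the green ring (scene (307,360), top (415,320)). I lower the last 2 mm.

arm_command(grip=[1,1,1,1,1,1,1,1,1,1], slide=[[0,0.1,0.01],[0,0.1,0.01],[0,0,0],[0,0,0],[0,0,0],[0,0,0],[0,0,0],[0,0,0],[0,0,0],[0,0,0]], yaw=[0,0,0,0,0,0,0,0,0,0])

```text
time: 15.7
eef_pos: [572.1, 134.5, 43.3]
orientation: [-89.5, -0.4, 1.1]
contact_force: [0.0, 1.9, 1.7]
finger_gap: 11.7
```

```bash
python3 st.py
```

```text
[572.13 134.51  43.3 ] [0.01 1.94 1.72] [0.08 0.57 0.01] 11.67744935672664
theta 0.0008233270257949621 guide 70.66152030377508
```

arm_command(grip=[0.9,0.8,0.6,0.4,0.1,-0.3,-0.7,-1,-1,-1], slide=[[0,0,0],[0,0,0],[0,0,0],[0,0,0],[0,0,0],[0,0,0],[0,0,0],[0,0,0],[0,0,0],[0,0,0]], yaw=[0,0,0,0,0,0,0,0,0,0])

```text
time: 16.7
eef_pos: [573.1, 133.5, 43.4]
orientation: [-89.6, -0.5, 1.1]
contact_force: [0.3, -0.3, -0.8]
finger_gap: 85.8
```

arm_command(grip=[-1,-1,-1,-1,-1,-1,-1,-1,-1,-1], slide=[[0,-0.5,0],[0,-1,0],[0,-1.5,0],[0,-2,0],[0,-2,0],[0,-2,0],[0,-2,0],[0,-2,2],[0,-1,3],[0,0,2]], yaw=[0,0,0,0,0,0,0,0,0,0])

```text
time: 17.7
eef_pos: [570.7, 202.0, 197.4]
orientation: [-89.5, -0.7, 0.8]
contact_force: [1.3, 0.6, -0.6]
finger_gap: 85.1
```

arm_command(grip=[-1,-1,-1,-1,-1,-1,-1,-1,-1,-1], slide=[[0,0,2],[-1,0,3],[-2,0,3],[-2,0,3],[-2,0,2],[-1,0,1],[0,0,0],[0,0,0],[0,0,0],[0,0,0]], yaw=[0,0,0,0,0,0,0,0,0,0])

```text
time: 18.7
eef_pos: [488.1, 346.9, 205.7]
orientation: [-89.3, -1.2, 0.8]
contact_force: [1.1, 0.2, -0.6]
finger_gap: 85.5
```

```bash
python3 st.py
python3 - <<'E'
from h import *
from workcell import optics
c=optics.capture("scene");pickle.dump(c,open("s9.pkl","wb"));crop(c,150,140,200,150,4,"pics/s9.png");crop(c,255,165,65,50,11,"pics/s9b.png")
c=optics.capture("top");pickle.dump(c,open("t9.pkl","wb"));crop(c,165,140,180,75,4.4,"pics/t9.png")
t0=pickle.load(open("top0.pkl","rb"))
E
```

```text
[488.12 346.89 205.74] [ 1.14  0.18 -0.55] [-0.07 -0.01 -0.06] 85.48869582787091
theta 0.7726581408866386 guide -231.8468947454285
```

View pics/s9.png

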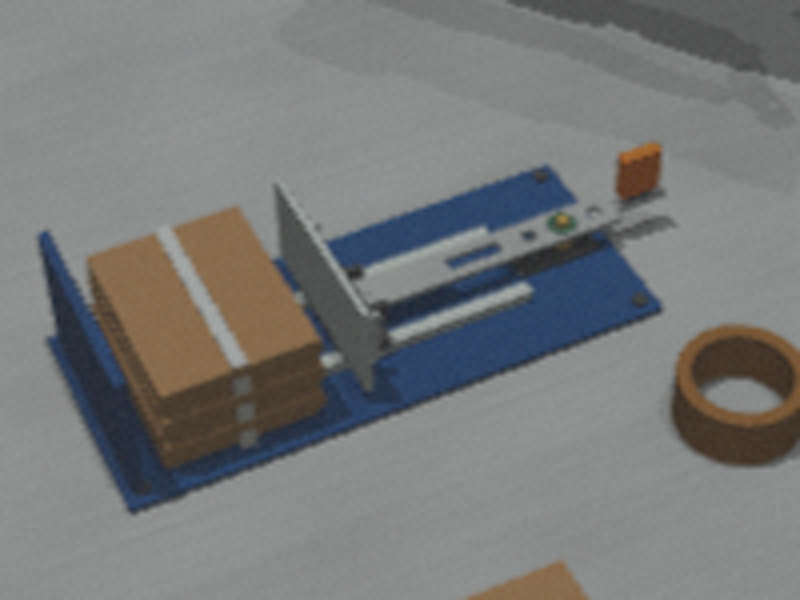

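View pics/s9b.png

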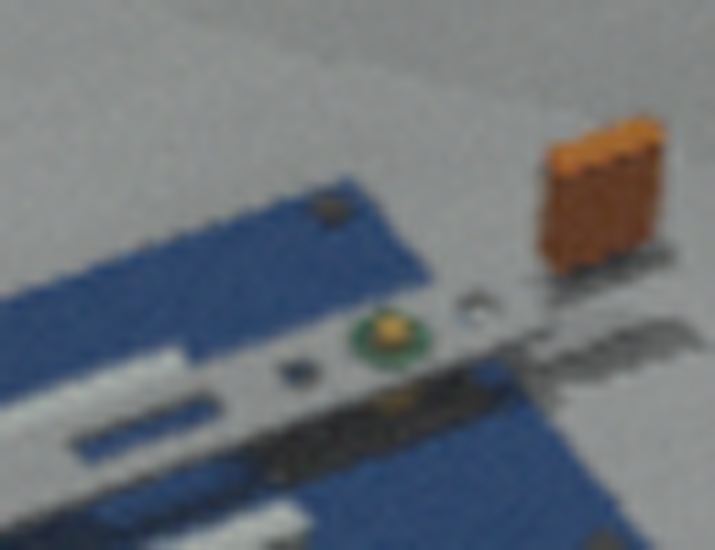

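View pics/t9.png

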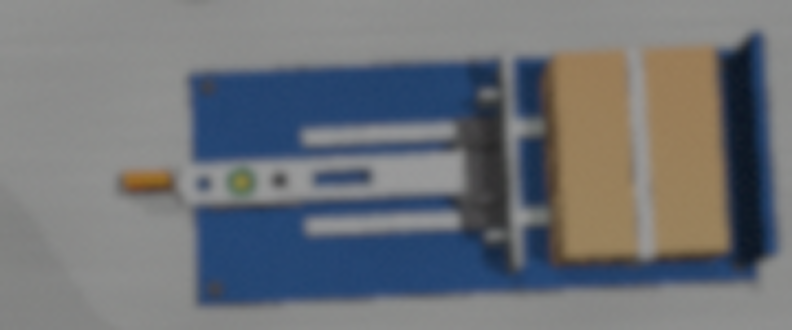

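The pin stands through the green ring, the bar is level, and the bundle (550–733 in the top crop) is where it was. A depth check on the tab top and bar follows, then I hand in.

Run:
```python
from h import *
s=pickle.load(open("s9.pkl","rb"));s0=pickle.load(open("scene0.pkl","rb"))
C=lambda x0,y0,k,u,v:(x0+(u+.5)/k-.5,y0+(v+.5)/k-.5)
for n,c,f in(("tab9",s,C(255,165,11,605,145)),("tab0",s0,C(270,165,11,645,75)),("bar9",s,C(255,165,11,440,325)),("bar9 near hole",s,C(255,165,11,340,360)),("bar0",s0,C(270,165,11,480,252))):
    x,y=round(f[0]),round(f[1]);uv=[(x+i,y+j) for i in(-1,0,1) for j in(0,)]
    print(n,dep(c,np.array(uv)).round(1)[:,:].tolist())
# plate-frame bystanders
a=cv2.absdiff(s["image"],s0["image"]).max(2);a=(cv2.GaussianBlur(a,(5,5),0)>40).astype(np.uint8)
k,l,st,ce=cv2.connectedComponentsWithStats(a);print([tuple(x) for x in st[1:] if x[4]>20])
```

```text
tab9 [[575.3, 133.6, 84.0], [576.5, 136.6, 83.9], [582.1, 136.7, 88.3]]
tab0 [[573.3, 201.2, 86.4], [571.3, 206.5, 82.8], [575.4, 207.5, 85.6]]
bar9 [[573.1, 82.9, 32.6], [578.3, 83.6, 36.7], [572.9, 90.5, 29.2]]
bar9 near hole [[569.5, 48.4, 30.5], [576.6, 48.1, 36.8], [573.6, 53.5, 31.9]]
bar0 [[569.9, 151.6, 33.1], [568.1, 156.7, 29.5], [572.4, 157.7, 32.6]]
[(np.int32(233), np.int32(22), np.int32(24), np.int32(16), np.int32(227)), (np.int32(22), np.int32(34), np.int32(25), np.int32(13), np.int32(92)), (np.int32(184), np.int32(36), np.int32(22), np.int32(13), np.int32(175)), (np.int32(342), np.int32(37), np.int32(35), np.int32(83), np.int32(1803)), (np.int32(224), np.int32(66), np.int32(26), np.int32(40), np.int32(667)), (np.int32(38), np.int32(77), np.int32(47), np.int32(27), np.int32(646)), (np.int32(173), np.int32(80), np.int32(16), np.int32(22), np.int32(213)), (np.int32(239), np.int32(97), np.int32(133), np.int32(73), np.int32(2829)), (np.int32(78), np.int32(104), np.int32(6), np.int32(8), np.int32(40)), (np.int32(47), np.int32(112), np.int32(9), np.int32(11), np.int32(62)), (np.int32(87), np.int32(127), np.int32(155), np.int32(59), np.int32(2651)), (np.int32(356), np.int32(131), np.int32(16), np.int32(9), np.int32(63)), (np.int32(376), np.int32(141), np.int32(28), np.int32(17), np.int32(219)), (np.int32(323), np.int32(169), np.int32(11), np.int32(16), np.int32(143)), (np.int32(304), np.int32(175), np.int32(12), np.int32(16), np.int32(146)), (np.int32(225), np.int32(181), np.int32(36), np.int32(40), np.int32(451)), (np.int32(310), np.int32(188), np.int32(24), np.int32(8), np.int32(74)), (np.int32(220), np.int32(190), np.int32(8), np.int32(14), np.int32(66)), (np.int32(262), np.int32(201), np.int32(13), np.int32(6), np.int32(37)), (np.int32(255), np.int32(211), np.int32(13), np.int32(11), np.int32(70)), (np.int32(234), np.int32(223), np.int32(14), np.int32(7), np.int32(52))]
```

```bash
python3 -c "
from workcell import ticket
print(ticket.sign_off())"
```

```text
the job is handed in; nothing more can be done
None
```

The green-ringed hole is over the brass pin, the stay lies fully down, and the gripper has let go and moved clear. I handed the job in at about 19 s.

I gripped the stay by the orange tab and lifted it to about 0.2 rad. I then moved the guide about 70.6 mm along and lowered the stay in small steps. The measured forces stayed around 3 N or less while lowering and never jumped. The highest I read was about 5 N while sliding the guide; I read forces only at the end of each move.

- **Fit:** both cameras show the pin standing through the green ring. The tab top measures about 84–86 mm above the bench, against 85 expected. The bar top measures about 33 mm against 35, the same as before the move, though depth noise is around 3 mm.
- **Bundle:** it looks unmoved in the pictures, with about 30 mm still between it and the guide.
- **Other objects:** comparing before and after pictures also flagged small changes around the cartons. I took these for the arm's shadow and did not check each object. The arm stayed at least 180 mm up in that area.
- **Disagreement:** the camera estimates of the pin's position differed by about 1.5 mm (69.8 and 71.3 mm of travel). I used the middle value, and the hole went over the pin first time.

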